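Shut and bolt the reject-vial box

TASK

The stainless reject-vial box on the inspection bench has been left open: with your fingertips press its hinged lid down fully shut, push the barrel bolt by its ball knob all the way along its slot into the keeper on the lid, then push the knob over sideways, out of the upright, until it lies fully down in the locking notch. Do it in that order and leave the box locked. The box stays where it stands, and the vials, cartons and tape roll on and around it are left alone.

Things in the scene. Friction and masses are not known exactly. Their poses are not given: they have to be found in the camera images.
- reject_box: Loose heavy steel box (6 kg, rubber feet): 200 mm deep (x), 340 wide (y), flat top 110 mm above the bench. Origin at the centre of its underside, z up, front to -x. 'Box frame' below means mm in this frame. Top: y -170 to -30 is a fixed panel that carries the barrel bolt and, behind it, a vial posting hole (36 mm, at x 45, y -95, collar 3 mm high); y -28 to 170 is the hinged lid.
- lid (a joint): Lid angle, rad: 0 fully shut (flush with the fixed panel), growing as its front edge rises; starts 0.45 to 0.8. Sheet 3 mm thick, 200 mm from hinge to front edge, plus a thumb tab 18 mm further out at y 45 to 105 (box frame). Stiff friction hinge (0.8 N m): it stays where it is left and needs 2 to 4 N down on its front edge, all the way to the stop at 0.
- lid_hinge (a point): Point on the lid's hinge axis, which runs along the box's y at the back of the top: x 100, y 71, z 110 (box frame).
- lid_edge (a point): Middle of the lid's front edge, on its upper face: 200 mm from the hinge axis, at y 71 (box frame). Moves with the lid.
- slot_corner (a point): Corner of the bolt's L-shaped slot, on top of the barrel: x -45, y -84, z 139 (box frame). Barrel: 26 mm diameter, lying along y, axis at x -45, z 126, from y -160 to -50. The slot's straight leg runs along the barrel's top from y -128 to the corner; from the corner the notch runs down round the front (-x) side to level.
- keeper (a point): Centre of the keeper's opening, on the bolt's axis when the lid is shut: x -45, y -13, z 126 (box frame). A steel staple on the lid near its bolt-side edge, 29 mm wide in x, 10 mm in y, its top 30.5 mm above the lid. Moves with the lid.
- bolt (a joint): Travel of the bolt towards the box's +y, m: 0 drawn back, 0.044 home at the slot's corner (14 mm rod right through the keeper); starts 0 to 0.012. The knob stands at box y = -128 mm + this. Friction 2.5 N, no spring: stays where it is left. The knob can turn only within about 2 mm of home, and once in the notch the bolt cannot slide back. Shot early, the rod bars the lid from shutting.
- knob (a joint): Turn of the knob about the bolt's axis, rad: 0 upright, growing as it leans to the box's front (-x), 1.55 fully down, level, at the end of the notch. Starts at 0. Friction about 1 N at the ball, no spring: it stays where it is left.
- knob_ball (a point): Centre of the black ball knob, 22 mm diameter, on a bare 10 mm stem, 46 mm from the bolt's axis: 172 mm above the bench when upright (62 mm above the box's top, 33 mm above the barrel's), 126 mm above the bench at box x -91 when fully down.
- vial_top: On the rear right of the box's fixed panel (box frame about x 78, y -140): glass vial, 24 mm diameter, 46 mm tall, grey cap; origin at the centre of its foot. Leave alone.
- vial_a: In front of the box: glass vial, 24 mm diameter, 46 mm tall, grey cap; origin at the centre of its foot. Leave alone.
- vial_b: In front of the box: glass vial, 24 mm diameter, 46 mm tall, grey cap; origin at the centre of its foot. Leave alone.
- carton_a: plain white carton, 36 x 36 x 70 mm, standing in front of the box; origin at the centre of its underside. Leave alone.
- carton_b: plain white carton, 36 x 36 x 70 mm, lying at the box's right side; origin at the centre of its underside. Leave alone.
- tape_roll: Ring of clear tape lying at the box's left side, 60 mm diameter, 24 mm high. Leave alone.

How it is judged:
On the way, in this order (a step that is already met when the one before it is completed fails the run):
1. the lid is pressed shut while the bolt is still drawn back (value of joint lid below 0.02 rad and value of joint bolt below 0.03 m), for 0.1 s.
2. the bolt is pushed home through the keeper, knob still upright (value of joint lid below 0.02 rad and value of joint bolt above 0.04 m and value of joint knob below 0.6 rad), for 0.05 s.
3. the knob is pushed fully down into the notch (value of joint bolt above 0.039 m and value of joint knob above 1.35 rad), for 0.2 s.
At the end, for the whole second after the job is handed in: Lid shut (within 0.025 rad, about 5 mm at its edge), bolt home (39 of 44 mm or more) and its knob down in the notch (1.35 of 1.55 rad or more), all staying so; the box flat on the bench within 40 mm of where it stood; the vials, cartons and tape roll within 60 mm of where they stood (all of step 3 and value of joint lid below 0.025 rad and distance of reject_box from where it was at the start of the episode below 0.04 m and angle between reject_box's own z axis and vertical below 0.05 rad and linear speed of reject_box below 0.02 m/s and distance of each of vial_top, vial_a, vial_b, carton_a, carton_b, tape_roll from where it was at the start of the episode below 0.06 m); the robot touches nothing.
It fails at once if the box is lifted, tipped or shoved along the bench (more than 40 mm) (distance of reject_box from where it was at the start of the episode above 0.04 m or angle between reject_box's own z axis and vertical above 0.1 rad or height (world z) of reject_box above 0.015 m).
It fails at once if the lid is lifted further open instead of being pressed shut (value of joint lid above 1 rad).
It fails at once if a vial, a carton or the tape roll is knocked over, picked up or pushed away (more than 60 mm) (distance of any of vial_top, vial_a, vial_b, carton_a, carton_b, tape_roll from where it was at the start of the episode above 0.06 m or angle between any of vial_top, vial_a, vial_b, carton_a, carton_b, tape_roll's own z axis and vertical above 0.6 rad).
It also fails if it takes over 64 s, if anything falls off the work surface, if the arm or the gripper's body presses on something with over 40 N, if the wrist force passes 120 N, or if a joint passes its speed limit or range.

ROBOT

A 6-joint arm with a two-finger parallel gripper is mounted at the origin on the work surface. World frame = base frame: x ahead of the robot, y to its left, z up, the work surface at z = 0. Lengths are in m, angles in rad, forces in N, time in s.
With the tool pointing down it reaches from about 0.375 to 0.925 m from the base axis. Payload 5.7 kg.
Tool frame: the origin (TCP) lies midway between the tips of the shut fingers; the grasp point (between the pads) lies 19 mm behind it; z points along the fingers, y is the direction in which the jaws open and shut (so a half turn about z gives the same grasp; the last joint's range is limited). The gripper opens to 85 mm and grips with 20 to 120 N. Pads are 22 mm wide; open, the fingers measure 114 mm over their backs; the gripper's body (76 mm by 85 mm) begins 54 mm behind the grasp point. The pads swing forward as they close: fully open they stand 13 mm farther back than shut.
Start: joints at [-1.327, 0.359, 1.51, -0, 1.272, -0.115], TCP at [0.211, -0.562, 0.231] pointing down, gripper open.
Joint ranges: [-2.97, 2.97], [-1.01, 2.36], [0.21, 2.38], [-0.96, 4.11], [0.2, 2.71], [-2.98, 2.98]. Speed limits (rad/s): [2.39, 2.39, 3.14, 3.14, 3.14, 3.14].

INTERFACE

Orientations are given as a unit quaternion [x, y, z, w].
In Python, from workcell import r gives the robot as it stands.
- The arm moves only by the tool jog_arm, never from a script. Its argument "plan" is a list of rows, each an object with "travel": the shift along the world's x, y, z in cm, a list of three; "delta_rot": the turn, a rotation vector about the world's x, y, z in rad, a list of three; "gripper": the closure, from -1 (fully open) to 1 (shut), so that 0 is half open. A call has 1 to 20 rows; each row shifts and turns the pose as measured when the row begins; what a row does not reach is not made up. A row lasts 1/8 s, in which the tool goes at most 62.5 mm and 10.7 degrees, less where a joint would pass 70% of its speed; a pose out of reach is approached as far as the arm can. A call with a gripper value outside its range is refused whole. The fingers move at their own pace and stop on an object; "grip_force" is the grip in N (left out, the last holds). Time passes only in rows, so rows that do not move let the fingers close. It gives the time, the measured TCP pose, the force and the opening at its end, in the units of the state.
- r.get_state(): the state, without advancing time (a new reading comes with each control period).
- r.capture(name): name is "scene" or "top" or "wrist"; returns the picture (384x512x3 uint8, red, green, blue); there is no depth.
- r.camera_model(name): a dict with "fx", "fy", "cx", "cy" (pixels), "eye" and "rotation" of the camera in the world; the wrist camera has in their place "tool_from_camera" (4x4, takes a point from camera to tool coordinates, whose origin is the TCP and whose axes are the flange's). Camera axes: x right, y down, z forward; pixel columns grow to the right and rows downward; lengths in m; the calibration is good to about 2 mm. A picture is of the moment at which its call begins: read the wrist's pose just before it. camera_model takes no time and is no camera call.
- r.close_job(): hands the job in, once; it reports no verdict.
The state is a dict: "time": time; "q": joint angles; "dq": joint speeds; "joint_torque": joint torques, N m; "tcp_pos": TCP position; "ee_rot": TCP orientation; "force": force on the tool from outside, world axes, zero at the start; "moment": the same for the moment, N m; "grip_width": finger opening in m.
Only numpy, scipy, OpenCV 4.12 (cv2) and the standard library are available. Lean on these libraries where they do the work, as an engineer would, in place of code of your own. Each camera call takes 0.05 s, during which the arm holds its last target.

## Working session

There is one attempt and no reset: what is moved stays moved. The work goes in short steps, Python scripts to look and compute and a tool call to move; the robot and the scene stay as the last step left them, time stands still between calls to the robot, and variables do not carry over. Pictures are saved under pics/ and viewed, and the job is handed in when it is done.

Besides the shell and the picture viewer there is one more tool, called after "Emit:" as a command line: name --argument value ..., lists and objects as JSON in quotes. jog_arm: Moves the arm, as the interface text tells. Its arguments: {"type":"object","properties":{"plan":{"type":"array"},"grip_force":{"type":"number"}},"required":["plan"]}

```bash
ls; mkdir -p pics
python3 - <<'E'
from workcell import r
import cv2
for n in("scene","top","wrist"):
    m=r.camera_model(n); print(n,m)
    cv2.imwrite(f"pics/{n}0.png",r.capture(n)[:,:,::-1])
s=r.get_state();print(s)
E
```

```text
pics
scene {'fx': 370.20499201783525, 'fy': 370.20499201783525, 'cx': 257.06619204280554, 'cy': 188.28517927079008, 'eye': array([0.95824855, 0.18863986, 0.79098519]), 'rotation': array([ 0.56650853,  0.77525122, -0.22783674, -0.1616912 ])}
top {'fx': 380.2738271409319, 'fy': 380.2738271409319, 'cx': 253.91236987063124, 'cy': 195.3129088366526, 'eye': array([0.40995638, 0.05267351, 0.94775303]), 'rotation': array([-0.69508685,  0.7139423 , -0.06658055,  0.05203559])}
wrist {'fx': 284.839003221292, 'fy': 284.839003221292, 'cx': 254.48498796163636, 'cy': 187.6316714913641, 'tool_from_camera': array([[-4.34828086e-04, -9.56319809e-01, -2.92322139e-01,
         7.45585096e-02],
       [ 9.99999893e-01, -4.62167604e-04,  2.44661442e-05,
         7.08606041e-04],
       [-1.58499281e-04, -2.92322097e-01,  9.56319908e-01,
        -1.41876599e-01],
       [ 0.00000000e+00,  0.00000000e+00,  0.00000000e+00,
         1.00000000e+00]])}
{'time': 0.15, 'q': array([-1.32711014e+00,  3.59350962e-01,  1.51122290e+00, -7.17429660e-06,
        1.27248290e+00, -1.15097608e-01]), 'dq': array([-0.00090685, -0.00185183, -0.00302594, -0.00069795,  0.00132109,
        0.00390241]), 'joint_torque': array([ 1.45965976e-03, -5.28021634e+01, -2.78928369e+01,  1.38023302e-05,
        8.24151939e-03, -9.63014884e-06]), 'tcp_pos': array([ 0.21054183, -0.5612695 ,  0.23062502]), 'ee_rot': array([ 9.83951927e-01,  1.78432253e-01, -5.04553734e-05, -7.30321860e-04]), 'force': array([-0.22522363,  0.05233745, -0.65981584]), 'moment': array([-0.04079809, -0.01195501, -0.03931777]), 'grip_width': 0.08557342095162827}
```

View pics/scene0.png

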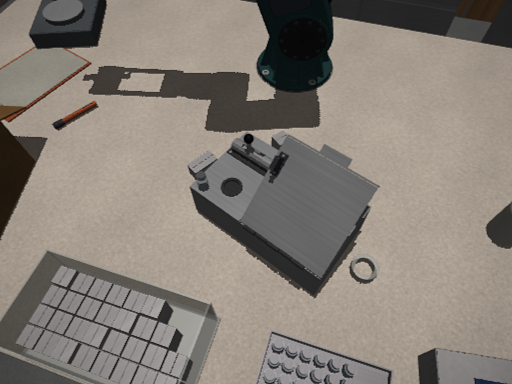

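View pics/top0.png

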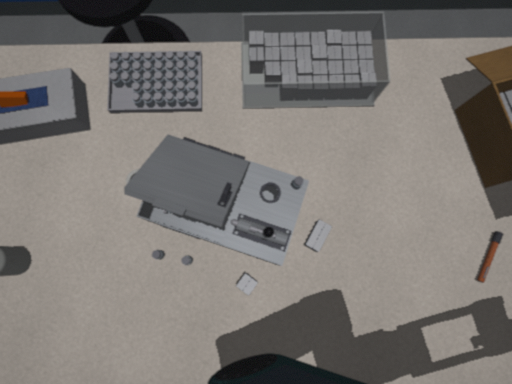

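The scene view shows the box from behind, with the lid part open. The top view has the box around (215,200), the knob near (268,232), the vials at (158,254) and (187,259), and the cartons at (247,283) and (318,235). I'll enlarge both for measuring.

Run:
```python
import cv2
a=cv2.imread("pics/top0.png")[125:305,115:340]
cv2.imwrite("pics/top0z.png",cv2.resize(a,None,fx=3.3,fy=3.3,interpolation=cv2.INTER_CUBIC))
a=cv2.imread("pics/scene0.png")[120:300,180:390]
cv2.imwrite("pics/scene0z.png",cv2.resize(a,None,fx=3.3,fy=3.3,interpolation=cv2.INTER_CUBIC))
```

```text
(no output)
```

View pics/top0z.png

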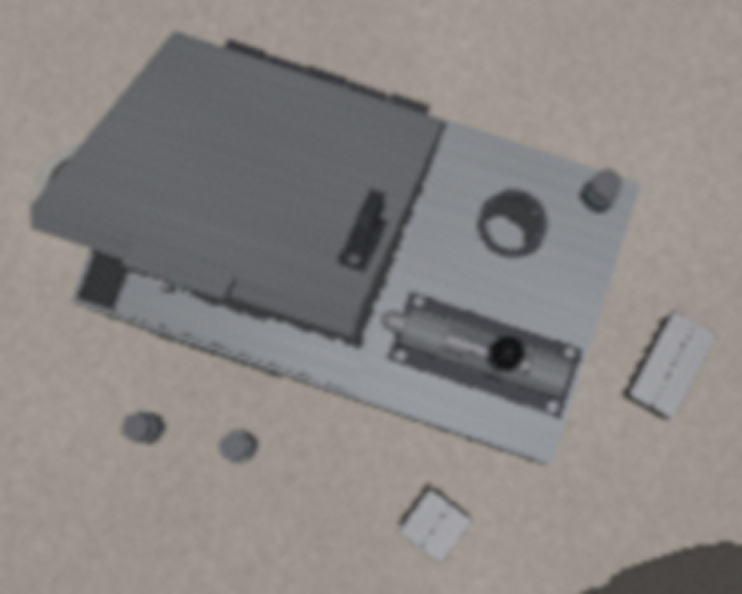

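View pics/scene0z.png

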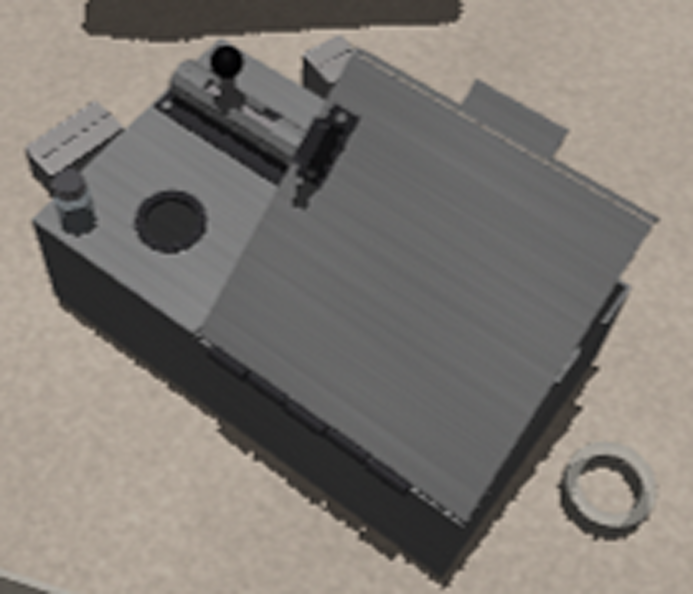

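```bash
cat > h.py <<'E'
import numpy as np, cv2
from scipy.spatial.transform import Rotation as R
from workcell import r
def ray(n,u,v,pose=None):
    m=r.camera_model(n)
    d=np.array([(u-m['cx'])/m['fx'],(v-m['cy'])/m['fy'],1.])
    if 'eye' in m: return m['eye'],R.from_quat(m['rotation']).apply(d)
    T=m['tool_from_camera'];p,q=pose;q=R.from_quat(q)
    return p+q.apply(T[:3,3]),q.apply(T[:3,:3]@d)
def onz(n,u,v,z,pose=None):
    o,d=ray(n,u,v,pose); return o+d*(z-o[2])/d[2]
def tri(a,b):
    (o,d),(p,e)=a,b
    t=np.linalg.lstsq(np.c_[d,-e],p-o,rcond=None)[0]
    x,y=o+d*t[0],p+e*t[1]; return (x+y)/2,np.linalg.norm(x-y)
E
cat > m1.py <<'E'
from h import *
Z=lambda x,y:(x/3.3+115-.35,y/3.3+125-.35)
S=lambda x,y:(x/3.3+180-.35,y/3.3+120-.35)
w=[]
for nm,z,p,b in [("RR",.11,(638,183),(100,-170)),("FR",.11,(548,462),(-100,-170)),("FL",.11,(75,300),(-100,170)),("lidR",.112,(445,122),(100,-29)),("hole",.112,(512,225),(45,-95))]:
    P=onz("top",*Z(*p),z);print(nm,P.round(4));w.append((P[:2],b))
for nm,z,p,b in [("RR",.11,(36,222),(100,-170)),("lidR",.11,(200,333),(100,-29)),("hole",.113,(171,221),(45,-95))]:
    P=onz("scene",*S(*p),z);print("scene",nm,P.round(4));w.append((P[:2],b))
A=np.array([[*x,0] for x,_ in w]);B=np.array([[*b,0] for _,b in w])/1000
Rr,rs=R.align_vectors(A-A.mean(0),B-B.mean(0));
yaw=Rr.as_rotvec()[2]; t=A.mean(0)-Rr.apply(B.mean(0))
print("yaw",yaw,"t",t,"res",((A-Rr.apply(B)-t)*1000).round(1)[:,:2].tolist())
tob=lambda P:(Rr.inv().apply(np.array(P)-t)*1000).round(1)
for nm,p,q in [("ball",(507,352),(227,62)),("tabL?",(33,215),(657,218)),("edgeR",(360,343),(357,50)),]:
    P,e=tri(ray("top",*Z(*p)),ray("scene",*S(*q)));print(nm,P.round(4),e,tob(P))
for nm,z,p in [("va",.046,(142,427)),("vb",.046,(239,446)),("ca",.07,(436,522)),("cb",.036,(672,365)),("ball",.172,(507,352))]:
    P=onz("top",*Z(*p),z);print(nm,P.round(4),tob(P))
E
python3 m1.py
```

```text
RR [ 0.5835 -0.0896  0.11  ]
FR [ 0.3977 -0.0205  0.11  ]
FL [0.513  0.2913 0.11  ]
lidR [0.629  0.0412 0.112 ]
hole [ 0.5562 -0.0022  0.112 ]
scene RR [ 0.5881 -0.0885  0.11  ]
scene lidR [0.6333 0.0425 0.11  ]
scene hole [ 0.5621 -0.0025  0.113 ]
yaw -0.3458766769917284 t [0.54868627 0.10289593 0.        ] res [[-1.6, 1.3], [0.7, 2.7], [0.8, -5.5], [-3.9, -0.5], [-2.7, -0.5], [3.0, 2.5], [0.4, 0.7], [3.3, -0.7]]
ball [0.4665 0.0068 0.1693] 0.0013493446717986219 [ -44.7 -118.3  169.3]
tabL? [0.5484 0.2826 0.2294] 0.00012592337633056288 [-61.2 169.  229.4]
edgeR [0.4707 0.0943 0.2166] 0.0026064088577848897 [-70.4 -34.5 216.6]
va [0.4293 0.2603 0.046 ] [-165.7  107.6   46. ]
vb [0.4141 0.192  0.046 ] [-156.8   38.2   46. ]
ca [0.359  0.0542 0.07  ] [-161.9 -110.1   70. ]
cb [ 0.4633 -0.1199  0.036 ] [  -4.8 -238.5   36. ]
ball [0.4661 0.0076 0.172 ] [ -45.4 -117.6  172. ]
```

```bash
cat >> h.py <<'E'
YAW=-0.346;TB=np.array([.5487,.1029,0]);RB=R.from_euler('z',YAW)
def W(x,y,z): return RB.apply(np.array([x,y,z])/1000)+TB
def rep():
    s=r.get_state();p=s['tcp_pos'];b=RB.inv().apply(p-TB)*1000
    print("t",s['time'],"tcp",p.round(4),"box",b.round(1),"F",s['force'].round(1),"Fbox",RB.inv().apply(s['force']).round(1),"gw",round(s['grip_width'],4),"R",R.from_quat(s['ee_rot']).as_matrix().round(3).tolist(),"q",s['q'].round(2))
    return p
def go(x,y,z):
    print((x,y,z),"travel cm",((W(x,y,z)-r.get_state()['tcp_pos'])*100).round(2))
E
python3 -c "
from h import *
rep()
go(-50,75,300)
print('box x dir',RB.apply([1,0,0]),'y',RB.apply([0,1,0]))"
```

```text
t 0.15 tcp [ 0.2105 -0.5613  0.2306] box [ -92.9 -739.5  230.6] F [-0.2  0.1 -0.7] Fbox [-0.2 -0.  -0.7] gw 0.0856 R [[0.936, 0.351, -0.0], [0.351, -0.936, 0.001], [0.0, -0.001, -1.0]] q [-1.33  0.36  1.51 -0.    1.27 -0.12]
(-50, 75, 300) travel cm [31.66 75.17  6.94]
box x dir [ 0.94073679 -0.33913758  0.        ] y [0.33913758 0.94073679 0.        ]
```

Emit:
jog_arm --plan '[{"travel": [1,2,3],"delta_rot": [0,0,0],"gripper": 1},{"travel": [2,4.7,3],"delta_rot": [0,0,0.15],"gripper": 1},{"travel": [2,4.7,1],"delta_rot": [0,0,0.15],"gripper": 1},{"travel": [2,4.7,0],"delta_rot": [0,0,0.15],"gripper": 1},{"travel": [2,4.7,0],"delta_rot": [0,0,0.15],"gripper": 1},{"travel": [2,4.7,0],"delta_rot": [0,0,0.15],"gripper": 1},{"travel": [2,4.7,0],"delta_rot": [0,0,0.11],"gripper": 1},{"travel": [2,4.7,0],"delta_rot": [0,0,0],"gripper": 1},{"travel": [2,4.7,0],"delta_rot": [0,0,0],"gripper": 1},{"travel": [2,4.7,0],"delta_rot": [0,0,0],"gripper": 1},{"travel": [2,4.7,0],"delta_rot": [0,0,0],"gripper": 1},{"travel": [2,4.7,0],"delta_rot": [0,0,0],"gripper": 1},{"travel": [2,4.7,0],"delta_rot": [0,0,0],"gripper": 1},{"travel": [2,4.7,0],"delta_rot": [0,0,0],"gripper": 1},{"travel": [2,4.7,0],"delta_rot": [0,0,0],"gripper": 1}]'

```text
time: 2.02
tcp_pos: [0.5039, 0.1368, 0.3002]
ee_rot: [0.814, 0.581, -0.001, 0.0]
force: [0.6, -1.8, 0.3]
grip_width: 0.0002
```

```bash
python3 -c "
from h import *
rep()
go(-50,75,240)
print(np.arctan2(*R.from_quat(r.get_state()['ee_rot']).as_matrix()[[1,0],0]))
cv2.imwrite('pics/w1.png',r.capture('wrist')[:,:,::-1])"
```

```text
t 2.025 tcp [0.5039 0.1368 0.3002] box [-53.6  16.7 300.2] F [ 0.6 -1.8  0.3] Fbox [ 1.2 -1.5  0.3] gw 0.0002 R [[0.324, 0.946, -0.001], [0.946, -0.324, -0.001], [-0.001, -0.0, -1.0]] q [ 0.13  0.19  1.58 -0.    1.38  0.46]
(-50, 75, 240) travel cm [ 2.32  5.36 -6.02]
1.2411356238341011
```

View pics/w1.png

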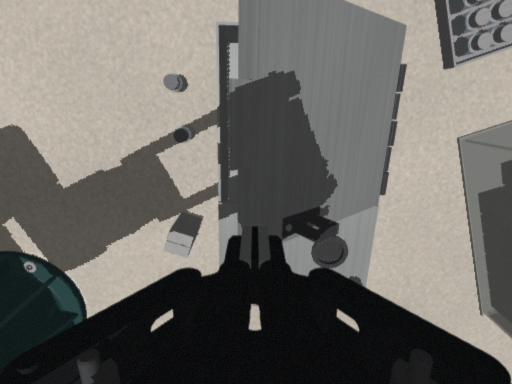

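The wrist view lines up with the box: front edge at left (x≈222 px) and keeper at (310,225). Next I press the lid.

Emit:
jog_arm --plan '[{"travel": [1.2,2.7,0],"delta_rot": [0,0,-0.016],"gripper": 1},{"travel": [1.1,2.7,-3],"delta_rot": [0,0,0],"gripper": 1},{"travel": [0,0,-3],"delta_rot": [0,0,0],"gripper": 1},{"travel": [0,0,-1],"delta_rot": [0,0,0],"gripper": 1},{"travel": [0,0,-1],"delta_rot": [0,0,0],"gripper": 1},{"travel": [0,0,-1],"delta_rot": [0,0,0],"gripper": 1},{"travel": [0,0,-1],"delta_rot": [0,0,0],"gripper": 1}]'

```text
time: 2.95
tcp_pos: [0.532, 0.1997, 0.1995]
ee_rot: [0.817, 0.577, 0.005, -0.0]
force: [-0.9, -0.7, 3.0]
grip_width: -0.0001
```

```bash
python3 -c "
from h import *
rep()"
```

```text
t 2.95 tcp [0.532  0.1997 0.1995] box [-48.5  85.4 199.5] F [-0.9 -0.7  3. ] Fbox [-0.6 -0.9  3. ] gw -0.0001 R [[0.335, 0.942, 0.007], [0.942, -0.335, 0.006], [0.008, 0.005, -1.0]] q [0.23 0.34 1.63 0.   1.17 0.57]
```

Emit:
jog_arm --plan '[{"travel": [0,0,-1],"delta_rot": [0,0,0],"gripper": 1},{"travel": [0,0,-1],"delta_rot": [0,0,0],"gripper": 1},{"travel": [0,0,-1],"delta_rot": [0,0,0],"gripper": 1},{"travel": [0,0,-1],"delta_rot": [0,0,0],"gripper": 1},{"travel": [0,0,-1],"delta_rot": [0,0,0],"gripper": 1},{"travel": [0,0,-1],"delta_rot": [0,0,0],"gripper": 1},{"travel": [0,0,-1],"delta_rot": [0,0,0],"gripper": 1}]'

```text
time: 3.82
tcp_pos: [0.5313, 0.1995, 0.1248]
ee_rot: [0.817, 0.576, 0.004, -0.001]
force: [-1.1, 0.2, 2.2]
grip_width: 0.0002
```

```bash
python3 -c "
from h import *
rep()"
```

```text
t 3.825 tcp [0.5313 0.1995 0.1248] box [-49.1  85.  124.8] F [-1.1  0.2  2.2] Fbox [-1.1 -0.2  2.2] gw 0.0002 R [[0.335, 0.942, 0.006], [0.942, -0.335, 0.006], [0.008, 0.004, -1.0]] q [0.23 0.43 1.7  0.01 1.   0.57]
```

Emit:
jog_arm --plan '[{"travel": [0,0,-0.8],"delta_rot": [0,0,0],"gripper": 1},{"travel": [0,0,-0.5],"delta_rot": [0,0,0],"gripper": 1},{"travel": [0,0,-0.3],"delta_rot": [0,0,0],"gripper": 1},{"travel": [0,0,-0.3],"delta_rot": [0,0,0],"gripper": 1},{"travel": [0,0,-0.2],"delta_rot": [0,0,0],"gripper": 1}]'

```text
time: 4.45
tcp_pos: [0.5311, 0.1996, 0.1099]
ee_rot: [0.817, 0.577, 0.005, -0.0]
force: [-5.5, -1.1, 14.3]
grip_width: -0.0002
```

```bash
python3 -c "
from h import *
rep()"
```

```text
t 4.45 tcp [0.5311 0.1996 0.1099] box [-49.4  85.  109.9] F [-5.5 -1.1 14.3] Fbox [-4.8 -2.9 14.3] gw -0.0002 R [[0.335, 0.942, 0.007], [0.942, -0.335, 0.006], [0.008, 0.005, -1.0]] q [0.23 0.45 1.72 0.   0.97 0.57]
```

The lid has reached its stop: z = 0.110 with the force up to 14 N. I'll hold briefly, then lift and look.

Emit:
jog_arm --plan '[{"travel": [0,0,-0.2],"delta_rot": [0,0,0],"gripper": 1},{"travel": [0,0,0],"delta_rot": [0,0,0],"gripper": 1},{"travel": [0,0,3],"delta_rot": [0,0,0],"gripper": 1},{"travel": [0,0,5],"delta_rot": [0,0,0],"gripper": 1},{"travel": [0,0,5],"delta_rot": [0,0,0],"gripper": 1}]'

```text
time: 5.08
tcp_pos: [0.5286, 0.1982, 0.2389]
ee_rot: [0.817, 0.577, 0.001, -0.001]
force: [0.4, -0.8, 0.1]
grip_width: 0.0002
```

```bash
python3 -c "
from h import *
rep()
go(-45,-150,240)
for n in ('top','scene'):
  a=r.capture(n)[:,:,::-1]; cv2.imwrite(f'pics/{n}1.png',a)
  c=a[125:305,115:340] if n=='top' else a[120:300,180:390]
  cv2.imwrite(f'pics/{n}1z.png',cv2.resize(c,None,fx=3.3,fy=3.3,interpolation=cv2.INTER_CUBIC))
"
```

```text
t 5.075 tcp [0.5286 0.1982 0.2389] box [-51.2  82.8 238.9] F [ 0.4 -0.8  0.1] Fbox [ 0.6 -0.7  0.1] gw 0.0002 R [[0.334, 0.942, 0.001], [0.942, -0.334, 0.003], [0.003, 0.0, -1.0]] q [0.23 0.3  1.58 0.   1.26 0.57]
(-45, -150, 240) travel cm [ -7.31 -22.11   0.11]
```

View pics/top1z.png

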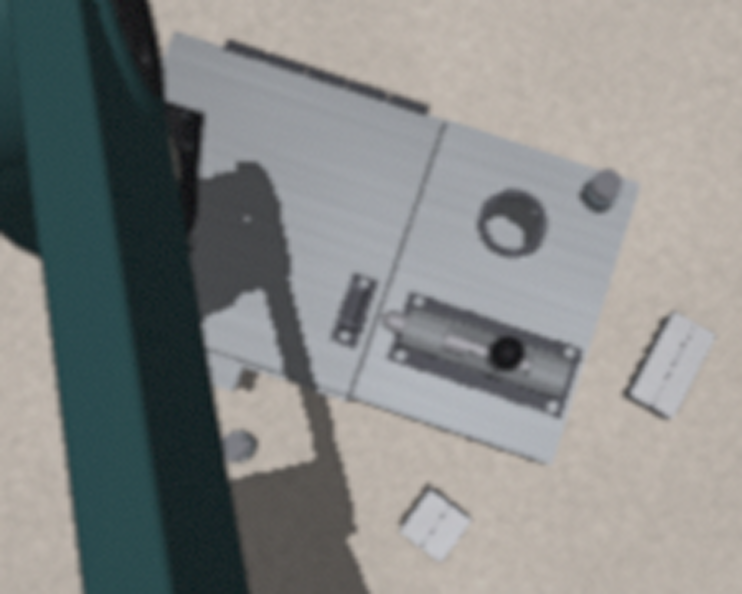

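View pics/scene1z.png

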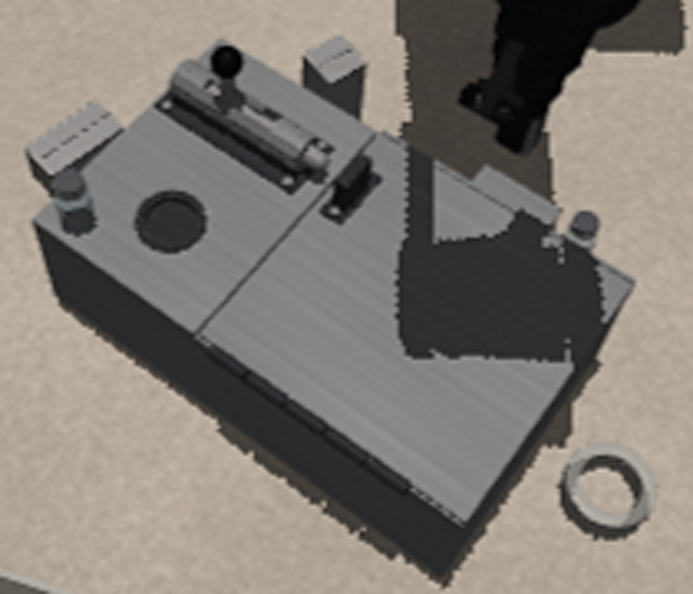

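Both views show the lid flush with the panel. The ball hasn't moved, still at (507,352) in the enlarged top view. Next I go to just behind the ball.

Emit:
jog_arm --plan '[{"travel": [-1.5,-4.4,0],"delta_rot": [0,0,0],"gripper": 1},{"travel": [-1.5,-4.4,0],"delta_rot": [0,0,0],"gripper": 1},{"travel": [-1.5,-4.5,0],"delta_rot": [0,0,0],"gripper": 1},{"travel": [-1.5,-4.5,0],"delta_rot": [0,0,0],"gripper": 1},{"travel": [-1.5,-4.5,0],"delta_rot": [0,0,0],"gripper": 1},{"travel": [0,0,0],"delta_rot": [0,0,0],"gripper": 1}]'

```text
time: 5.92
tcp_pos: [0.4561, -0.0299, 0.2405]
ee_rot: [0.816, 0.578, 0.007, 0.003]
force: [-0.1, 0.5, 0.5]
grip_width: -0.0
```

```bash
python3 -c "
from h import *
rep()
go(-46,-152,150)
"
```

```text
t 5.925 tcp [ 0.4561 -0.0299  0.2405] box [ -42.1 -156.4  240.5] F [-0.1  0.5  0.5] Fbox [-0.3  0.5  0.5] gw -0.0 R [[0.332, 0.943, 0.015], [0.943, -0.332, 0.004], [0.009, 0.013, -1.0]] q [-0.22  0.13  1.8   0.01  1.19  0.11]
(-46, -152, 150) travel cm [-0.22  0.54 -9.05]
```

Emit:
jog_arm --plan '[{"travel": [-0.2,0.4,-2],"delta_rot": [-0.004,0.015,0],"gripper": 1},{"travel": [0,0,-3],"delta_rot": [0,0,0],"gripper": 1},{"travel": [0,0,-3],"delta_rot": [0,0,0],"gripper": 1},{"travel": [0,0,-1],"delta_rot": [0,0,0],"gripper": 1}]'

```text
time: 6.42
tcp_pos: [0.454, -0.0218, 0.1441]
ee_rot: [0.815, 0.579, -0.001, -0.001]
force: [0.0, 0.5, -0.1]
grip_width: -0.0004
```

```bash
python3 -c "
from h import *
rep()
go(-46,-140,150)
go(-46,-106,150)
a=r.capture('top')[:,:,::-1]
cv2.imwrite('pics/top2z.png',cv2.resize(a[125:305,115:340],None,fx=3.3,fy=3.3,interpolation=cv2.INTER_CUBIC))
cv2.imwrite('pics/scene2z.png',cv2.resize(r.capture('scene')[100:240,170:340,::-1],None,fx=4,fy=4,interpolation=cv2.INTER_CUBIC))
"
```

```text
t 6.425 tcp [ 0.454  -0.0218  0.1441] box [ -46.8 -149.5  144.1] F [ 0.   0.5 -0.1] Fbox [-0.2  0.5 -0.1] gw -0.0004 R [[0.33, 0.944, -0.002], [0.944, -0.33, 0.001], [0.0, -0.003, -1.0]] q [-0.2   0.26  1.92  0.    0.96  0.13]
(-46, -140, 150) travel cm [0.4  0.86 0.59]
(-46, -106, 150) travel cm [1.55 4.06 0.59]
```

View pics/scene2z.png

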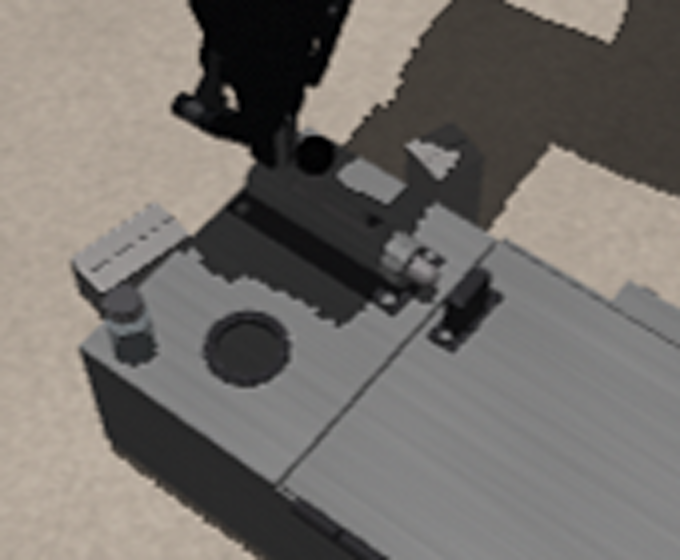

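The closed fingers stand just behind the ball at (315,155), above the barrel. Now I push along the slot.

Emit:
jog_arm --plan '[{"travel": [0.3,0.7,0.5],"delta_rot": [0,0,0],"gripper": 1},{"travel": [0.17,0.47,0],"delta_rot": [0,0,0],"gripper": 1},{"travel": [0.17,0.47,0],"delta_rot": [0,0,0],"gripper": 1},{"travel": [0.17,0.47,0],"delta_rot": [0,0,0],"gripper": 1},{"travel": [0.17,0.47,0],"delta_rot": [0,0,0],"gripper": 1},{"travel": [0.17,0.47,0],"delta_rot": [0,0,0],"gripper": 1}]'

```text
time: 7.28
tcp_pos: [0.4675, 0.0097, 0.1524]
ee_rot: [0.815, 0.579, -0.0, 0.001]
force: [-0.2, -1.8, -1.8]
grip_width: -0.0003
```

```bash
python3 -c "
from h import *
rep()
go(-46,-106,150)
"
```

```text
t 7.275 tcp [0.4675 0.0097 0.1524] box [ -44.8 -115.2  152.4] F [-0.2 -1.8 -1.8] Fbox [ 0.4 -1.8 -1.8] gw -0.0003 R [[0.329, 0.944, 0.001], [0.944, -0.329, -0.001], [-0.001, 0.001, -1.0]] q [-0.13  0.27  1.88 -0.    0.99  0.21]
(-46, -106, 150) travel cm [ 0.2   0.9  -0.24]
```

Contact at about 2 N, matching the bolt's friction. I'll carry on to the home stop.

Emit:
jog_arm --plan '[{"travel": [0.1,0.4,-0.1],"delta_rot": [0,0,0],"gripper": 1},{"travel": [0.1,0.4,0],"delta_rot": [0,0,0],"gripper": 1},{"travel": [0.1,0.3,0],"delta_rot": [0,0,0],"gripper": 1},{"travel": [0.1,0.2,0],"delta_rot": [0,0,0],"gripper": 1}]'

```text
time: 7.78
tcp_pos: [0.471, 0.0192, 0.1519]
ee_rot: [0.814, 0.581, -0.004, 0.004]
force: [-5.7, -15.2, 4.3]
grip_width: -0.0
```

```bash
python3 -c "
from h import *
rep()
"
```

```text
t 7.775 tcp [0.471  0.0192 0.1519] box [ -44.7 -105.1  151.9] F [ -5.7 -15.2   4.3] Fbox [ -0.2 -16.2   4.3] gw -0.0 R [[0.326, 0.946, -0.001], [0.945, -0.326, -0.011], [-0.01, 0.002, -1.0]] q [-0.1   0.27  1.87 -0.01  0.99  0.24]
```

The bolt is home: TCP y is −105, which puts the ball at about −84, and the force has risen to 16 N. Next I back off and go round to the rear side of the knob.

Emit:
jog_arm --plan '[{"travel": [0.05,0.1,0],"delta_rot": [0,0,0],"gripper": 1},{"travel": [-0.5,-1.4,0],"delta_rot": [0.01,0,0],"gripper": 1},{"travel": [0,0,4],"delta_rot": [0,0,0],"gripper": 1},{"travel": [0,0,4],"delta_rot": [0,0,0],"gripper": 1},{"travel": [0,0,0],"delta_rot": [0,0,0],"gripper": 1}]'

```text
time: 8.4
tcp_pos: [0.4665, 0.0061, 0.234]
ee_rot: [0.814, 0.581, -0.001, -0.0]
force: [-0.3, -0.4, -0.3]
grip_width: -0.0003
```

```bash
python3 -c "
from h import *
rep()
go(0,-85,225)
a=r.capture('top')[:,:,::-1]
cv2.imwrite('pics/scene3z.png',cv2.resize(r.capture('scene')[100:240,170:340,::-1],None,fx=4,fy=4,interpolation=cv2.INTER_CUBIC))
"
```

```text
t 8.4 tcp [0.4665 0.0061 0.234 ] box [ -44.5 -118.9  234. ] F [-0.3 -0.4 -0.3] Fbox [-0.1 -0.5 -0.3] gw -0.0003 R [[0.326, 0.945, -0.002], [0.945, -0.326, 0.0], [-0.0, -0.001, -1.0]] q [-0.13  0.16  1.78 -0.    1.2   0.2 ]
(0, -85, 225) travel cm [ 5.34  1.68 -0.9 ]
```

View pics/scene3z.png

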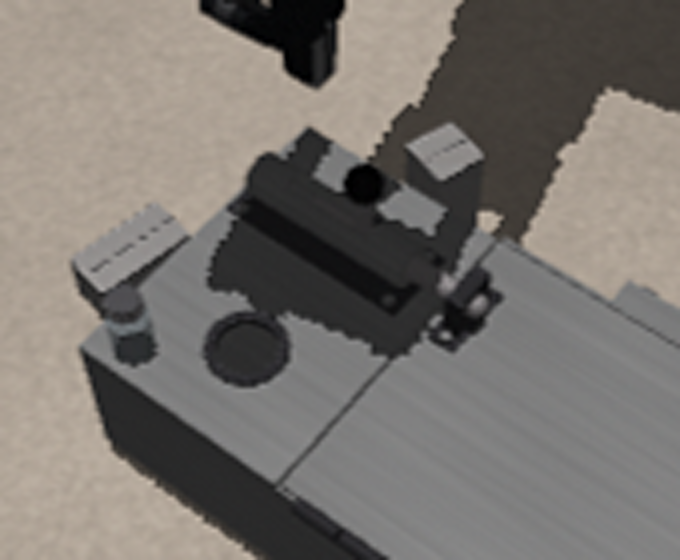

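The rod passes through the keeper, with its end at (478,305), and the ball is at (365,183). I'll check the ball's position and then go behind it.

```bash
python3 -c "
from h import *
P=onz('scene',170+365/4-.4,100+183/4-.4,.172);print(RB.inv().apply(P-TB)*1000)
"
```

```text
[-43.69354298 -84.38230915 172.        ]
```

Emit:
jog_arm --plan '[{"travel": [2.6,0.8,0],"delta_rot": [0,0,0],"gripper": 1},{"travel": [2.7,0.8,0],"delta_rot": [0,0,0],"gripper": 1},{"travel": [0,0,0],"delta_rot": [0,0,0],"gripper": 1}]'

```text
time: 8.88
tcp_pos: [0.5155, 0.0238, 0.2272]
ee_rot: [0.814, 0.581, -0.005, -0.005]
force: [-0.5, 0.2, -0.5]
grip_width: 0.0004
```

```bash
python3 -c "
from h import *
rep()
go(0,-84,150)
"
```

```text
t 8.875 tcp [0.5155 0.0238 0.2272] box [ -4.4 -85.7 227.2] F [-0.5  0.2 -0.5] Fbox [-0.6  0.  -0.5] gw 0.0004 R [[0.326, 0.945, -0.014], [0.945, -0.326, 0.002], [-0.002, -0.014, -1.0]] q [-0.09  0.25  1.68  0.    1.22  0.24]
(0, -84, 150) travel cm [ 0.47  0.01 -7.72]
```

Emit:
jog_arm --plan '[{"travel": [0.4,0.1,-2.5],"delta_rot": [-0.002,-0.014,0],"gripper": 1},{"travel": [0,0,-2.5],"delta_rot": [0,0,0],"gripper": 1},{"travel": [0,0,-1.8],"delta_rot": [0,0,0],"gripper": 1},{"travel": [0,0,0],"delta_rot": [0,0,0],"gripper": 1}]'

```text
time: 9.38
tcp_pos: [0.5125, 0.0253, 0.1533]
ee_rot: [0.814, 0.581, -0.004, -0.004]
force: [-0.6, 0.1, 0.5]
grip_width: 0.0002
```

```bash
python3 -c "
from h import *
rep()
go(-60,-84,150)
"
```

```text
t 9.375 tcp [0.5125 0.0253 0.1533] box [ -7.7 -85.3 153.3] F [-0.6  0.1  0.5] Fbox [-0.6 -0.1  0.5] gw 0.0002 R [[0.325, 0.946, -0.011], [0.946, -0.325, 0.001], [-0.002, -0.01, -1.0]] q [-0.09  0.33  1.78  0.    1.04  0.25]
(-60, -84, 150) travel cm [-4.88  1.89 -0.33]
```

Now I push toward the box's −x, direction (−0.941, 0.339).

Emit:
jog_arm --plan '[{"travel": [-0.47,0.17,-0.3],"delta_rot": [0,-0.01,0],"gripper": 1},{"travel": [-0.47,0.17,0],"delta_rot": [0,0,0],"gripper": 1},{"travel": [-0.47,0.17,0],"delta_rot": [0,0,0],"gripper": 1},{"travel": [-0.47,0.17,0],"delta_rot": [0,0,0],"gripper": 1},{"travel": [-0.47,0.17,0],"delta_rot": [0,0,0],"gripper": 1}]'

```text
time: 10.0
tcp_pos: [0.4886, 0.0339, 0.1522]
ee_rot: [0.814, 0.581, 0.002, 0.001]
force: [1.2, -0.4, -1.1]
grip_width: -0.0001
```

```bash
python3 -c "
from h import *
rep()
"
```

```text
t 10.0 tcp [0.4886 0.0339 0.1522] box [-33.1 -85.3 152.2] F [ 1.2 -0.4 -1.1] Fbox [ 1.3  0.1 -1.1] gw -0.0001 R [[0.325, 0.946, 0.004], [0.946, -0.325, 0.001], [0.002, 0.004, -1.0]] q [-0.07  0.29  1.84  0.    1.    0.26]
```

Emit:
jog_arm --plan '[{"travel": [-0.47,0.17,-0.1],"delta_rot": [0,0,0],"gripper": 1},{"travel": [-0.47,0.17,-0.1],"delta_rot": [0,0,0],"gripper": 1},{"travel": [-0.47,0.17,-0.1],"delta_rot": [0,0,0],"gripper": 1},{"travel": [-0.47,0.17,-0.1],"delta_rot": [0,0,0],"gripper": 1},{"travel": [-0.47,0.17,-0.1],"delta_rot": [0,0,0],"gripper": 1}]'

```text
time: 10.62
tcp_pos: [0.4648, 0.0428, 0.1472]
ee_rot: [0.814, 0.581, 0.003, 0.002]
force: [1.8, -1.5, -1.1]
grip_width: 0.0002
```

```bash
python3 -c "
from h import *
rep()
cv2.imwrite('pics/scene4z.png',cv2.resize(r.capture('scene')[100:240,170:340,::-1],None,fx=4,fy=4,interpolation=cv2.INTER_CUBIC))
"
```

```text
t 10.625 tcp [0.4648 0.0428 0.1472] box [-58.5 -84.9 147.2] F [ 1.8 -1.5 -1.1] Fbox [ 2.2 -0.8 -1.1] gw 0.0002 R [[0.325, 0.946, 0.007], [0.946, -0.325, 0.0], [0.003, 0.007, -1.0]] q [-0.06  0.27  1.9   0.    0.97  0.27]
```

View pics/scene4z.png

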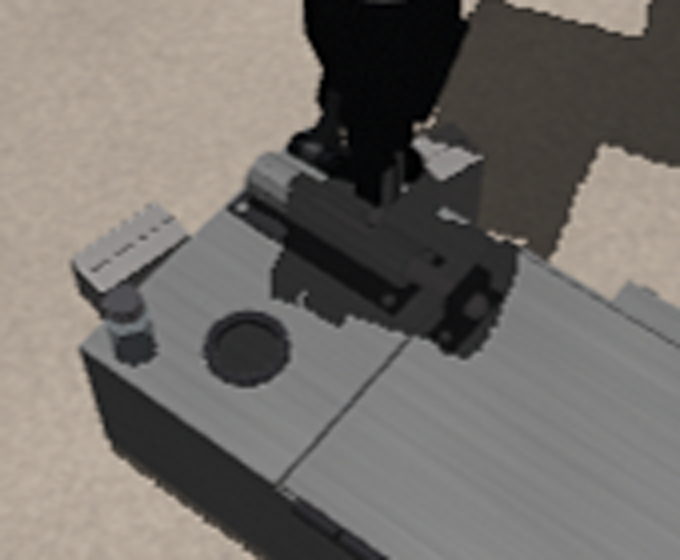

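Contact is light, and by geometry the ball is near 1 rad. I'll push a little more, then lift over it.

Emit:
jog_arm --plan '[{"travel": [-0.4,0.15,0],"delta_rot": [0,0,0],"gripper": 1},{"travel": [0.5,-0.2,0.5],"delta_rot": [0,-0.005,0],"gripper": 1},{"travel": [0,0,3],"delta_rot": [0,0,0],"gripper": 1},{"travel": [0,0,2],"delta_rot": [0,0,0],"gripper": 1},{"travel": [0,0,0],"delta_rot": [0,0,0],"gripper": 1}]'

```text
time: 11.3
tcp_pos: [0.4628, 0.0429, 0.2035]
ee_rot: [0.814, 0.581, 0.003, 0.001]
force: [0.3, 0.2, 0.4]
grip_width: -0.0
```

```bash
python3 -c "
from h import *
rep()
go(-91,-84,200)
cv2.imwrite('pics/top5z.png',cv2.resize(r.capture('top')[125:305,115:340,::-1],None,fx=3.3,fy=3.3,interpolation=cv2.INTER_CUBIC))
cv2.imwrite('pics/scene5z.png',cv2.resize(r.capture('scene')[100:240,170:340,::-1],None,fx=4,fy=4,interpolation=cv2.INTER_CUBIC))
"
```

```text
t 11.3 tcp [0.4628 0.0429 0.2035] box [-60.5 -85.6 203.5] F [0.3 0.2 0.4] Fbox [0.2 0.3 0.4] gw -0.0 R [[0.325, 0.946, 0.007], [0.946, -0.325, 0.001], [0.003, 0.006, -1.0]] q [-0.06  0.19  1.83  0.    1.11  0.27]
(-91, -84, 200) travel cm [-2.82  1.19 -0.35]
```

View pics/scene5z.png

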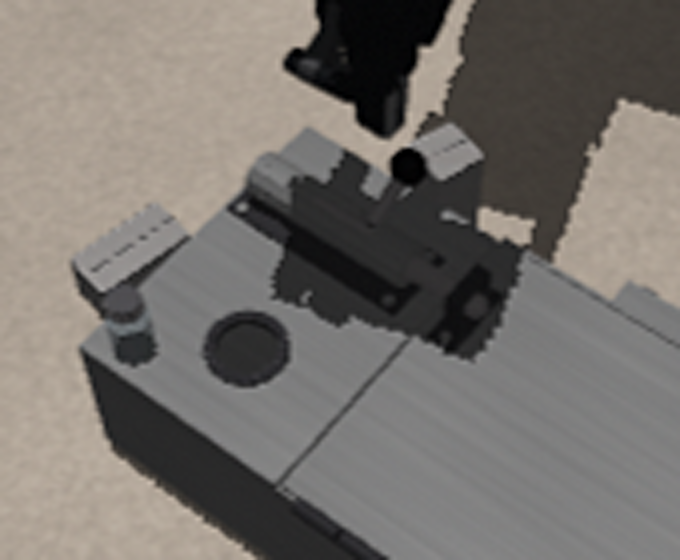

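View pics/top5z.png

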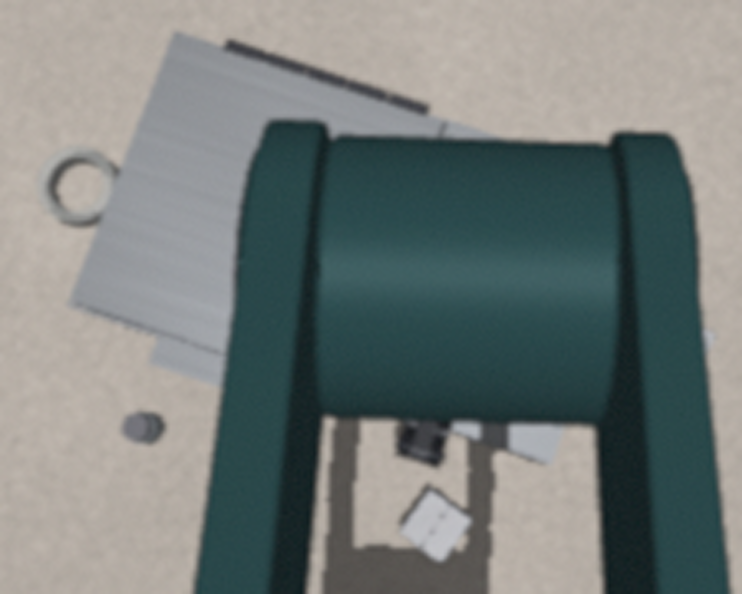

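The knob is leaning forward, with the ball at (407,167). I'll work out its angle.

```bash
python3 -c "
from h import *
o,d=ray('scene',170+407/4-.4,100+167/4-.4)
o=RB.inv().apply(o-TB)*1000;d=RB.inv().apply(d);P=o+d*(-84-o[1])/d[1];print(P,np.arctan2(-45-P[0],P[2]-126), np.hypot(P[0]+45,P[2]-126))
"
```

```text
[-81.93744982 -84.         148.88061666] 1.016203589237344 43.44994611938862
```

Emit:
jog_arm --plan '[{"travel": [-1.5,0.6,0],"delta_rot": [0,0,0],"gripper": 1},{"travel": [-1.4,0.6,0],"delta_rot": [0,0.006,0],"gripper": 1},{"travel": [0,0,-1.5],"delta_rot": [0,0,0],"gripper": 1},{"travel": [0,0,-1.5],"delta_rot": [0,0,0],"gripper": 1},{"travel": [0,0,-0.7],"delta_rot": [0,0,0],"gripper": 1}]'

```text
time: 12.02
tcp_pos: [0.4245, 0.0571, 0.1614]
ee_rot: [0.814, 0.581, -0.004, -0.004]
force: [-0.1, -0.7, 0.9]
grip_width: 0.0
```

```bash
python3 -c "
from h import *
rep()
go(-92,-84,137)
"
```

```text
t 12.025 tcp [0.4245 0.0571 0.1614] box [-101.3  -85.2  161.4] F [-0.1 -0.7  0.9] Fbox [ 0.2 -0.7  0.9] gw 0.0 R [[0.325, 0.946, -0.011], [0.946, -0.325, 0.002], [-0.001, -0.011, -1.0]] q [-0.03  0.21  1.94  0.    1.    0.3 ]
(-92, -84, 137) travel cm [ 0.91 -0.2  -2.44]
```

Emit:
jog_arm --plan '[{"travel": [0.9,-0.2,0.8],"delta_rot": [0,-0.011,0],"gripper": 1},{"travel": [0,0,-0.7],"delta_rot": [0,0,0],"gripper": 1},{"travel": [0,0,-0.7],"delta_rot": [0,0,0],"gripper": 1},{"travel": [0,0,-0.7],"delta_rot": [0,0,0],"gripper": 1},{"travel": [0,0,-0.5],"delta_rot": [0,0,0],"gripper": 1}]'

```text
time: 12.65
tcp_pos: [0.4327, 0.0555, 0.1429]
ee_rot: [0.814, 0.581, 0.001, -0.001]
force: [-0.3, 0.7, 1.8]
grip_width: -0.0002
```

```bash
python3 -c "
from h import *
rep()
go(-92,-84,137)
"
```

```text
t 12.65 tcp [0.4327 0.0555 0.1429] box [-93.  -83.9 142.9] F [-0.3  0.7  1.8] Fbox [-0.5  0.6  1.8] gw -0.0002 R [[0.325, 0.946, -0.001], [0.946, -0.325, 0.003], [0.002, -0.001, -1.0]] q [-0.03  0.24  1.96  0.    0.95  0.3 ]
(-92, -84, 137) travel cm [ 0.09 -0.04 -0.59]
```

Emit:
jog_arm --plan '[{"travel": [0,0,-0.4],"delta_rot": [0,0,0],"gripper": 1},{"travel": [0,0,-0.3],"delta_rot": [0,0,0],"gripper": 1},{"travel": [0,0,-0.2],"delta_rot": [0,0,0],"gripper": 1},{"travel": [0,0,-0.2],"delta_rot": [0,0,0],"gripper": 1}]'

```text
time: 13.15
tcp_pos: [0.4329, 0.0557, 0.1351]
ee_rot: [0.814, 0.581, 0.001, -0.001]
force: [-10.9, 1.0, 33.9]
grip_width: -0.0
```

```bash
python3 -c "
from h import *
rep()
"
```

```text
t 13.15 tcp [0.4329 0.0557 0.1351] box [-92.9 -83.7 135.1] F [-10.9   1.   33.9] Fbox [-10.6  -2.8  33.9] gw -0.0 R [[0.324, 0.946, -0.001], [0.946, -0.324, 0.003], [0.003, -0.001, -1.0]] q [-0.03  0.25  1.96  0.    0.93  0.3 ]
```

The knob is against its stop: z = 0.135 with 34 N. I'll ease off, hold, and lift clear.

Emit:
jog_arm --plan '[{"travel": [0,0,0.1],"delta_rot": [0,0,0],"gripper": 1},{"travel": [0,0,0.1],"delta_rot": [0,0,0],"gripper": 1},{"travel": [0,0,2],"delta_rot": [0,0,0],"gripper": 1},{"travel": [0,0,5],"delta_rot": [0,0,0],"gripper": 1},{"travel": [0,0,5],"delta_rot": [0,0,0],"gripper": 1},{"travel": [-0.5,-5,2],"delta_rot": [0,0,0],"gripper": 1},{"travel": [-0.5,-5,0],"delta_rot": [0,0,0],"gripper": 1},{"travel": [-0.5,-5,0],"delta_rot": [0,0,0],"gripper": 1},{"travel": [-0.5,-5,0],"delta_rot": [0,0,0],"gripper": 1},{"travel": [-0.5,-5,0],"delta_rot": [0,0,0],"gripper": 1},{"travel": [0,0,0],"delta_rot": [0,0,0],"gripper": 1},{"travel": [0,0,0],"delta_rot": [0,0,0],"gripper": 1}]'

```text
time: 14.65
tcp_pos: [0.4111, -0.204, 0.2828]
ee_rot: [0.813, 0.582, 0.004, 0.004]
force: [-0.9, 1.1, -0.7]
grip_width: -0.0001
```

```bash
python3 -c "
from h import *
rep()
cv2.imwrite('pics/top6z.png',cv2.resize(r.capture('top')[125:305,115:340,::-1],None,fx=3.3,fy=3.3,interpolation=cv2.INTER_CUBIC))
cv2.imwrite('pics/scene6z.png',cv2.resize(r.capture('scene')[120:300,180:390,::-1],None,fx=3.3,fy=3.3,interpolation=cv2.INTER_CUBIC))
"
```

```text
t 14.65 tcp [ 0.4111 -0.204   0.2828] box [ -25.3 -335.4  282.8] F [-0.9  1.1 -0.7] Fbox [-1.2  0.7 -0.7] gw -0.0001 R [[0.322, 0.947, 0.011], [0.947, -0.322, -0.003], [0.001, 0.011, -1.0]] q [-0.61  0.1   1.73  0.    1.3  -0.29]
```

View pics/scene6z.png

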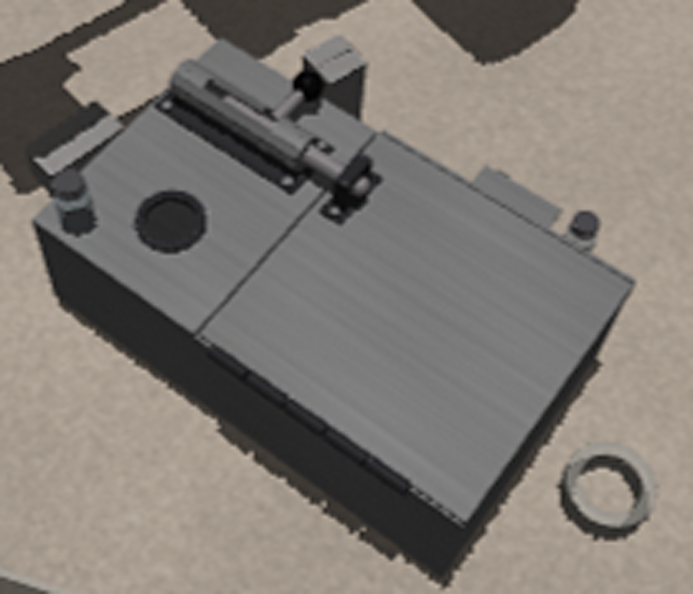

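View pics/top6z.png

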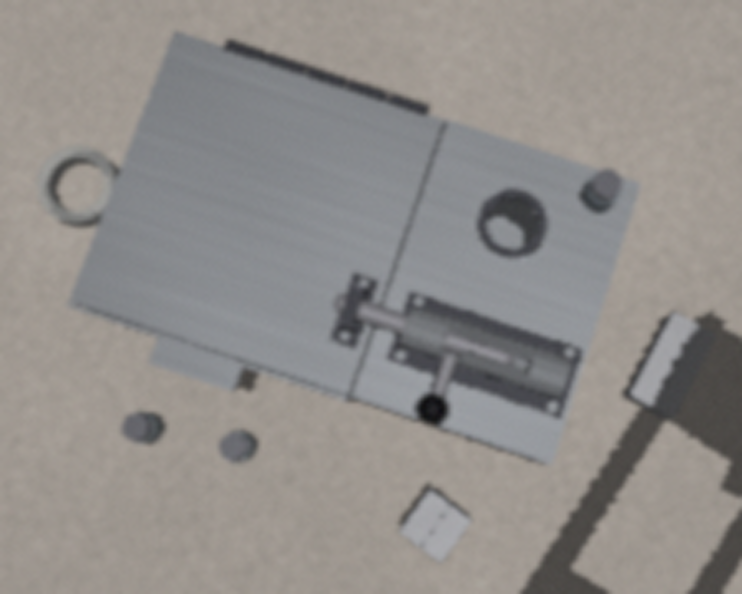

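Both views show the lid flush, the rod through the keeper and the knob lying to the front, with everything else in place. I'll check the knob angle by triangulating the ball.

```bash
python3 -c "
from h import *
P,e=tri(ray('top',432/3.3+114.65,408/3.3+124.65),ray('scene',308/3.3+179.65,86/3.3+119.65))
P=RB.inv().apply(P-TB)*1000;print(P,e,np.arctan2(-45-P[0],P[2]-126))
r.close_job()
"
```

```text
[-90.75096366 -84.36940275 124.52065539] 0.0011438199090373891 1.6031197850084487
the job is handed in; nothing more can be done
```

The reject box is locked and the job is handed in; the system gives no verdict. I pressed the lid shut, pushed the bolt home into the keeper, then pushed the knob down into the notch. All three were done with shut fingertips, in 14.8 s of robot time.

Last checks:
- **Lid:** it looks flush with the fixed panel in both the top and scene views.
- **Bolt:** the rod passes through the keeper.
- **Knob:** I triangulated the ball at box (−91, −84, 124.5), where fully down should be (−91, −84, 126). That works out to an angle of about 1.6 rad, against the stop at 1.55, so the 1.5 mm in height is measurement error.
- **Surroundings:** the box, vials, cartons and tape roll stand where they were in the first pictures. The arm is well clear of everything.

No check failed. The highest force I read was about 34 N up (about 36 N in all) at the wrist, with the fingertip on the knob at its stop.

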